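# Air the seedlings under the lever-lifted propagator lid

### The arm

A 7-joint arm with a two-finger parallel gripper is mounted at the origin on the work surface. World frame = base frame: x ahead of the robot, y to its left, z up, the work surface at z = 0. Lengths are in m, angles in rad, forces in N, time in s.
With the tool pointing down it reaches from about 0.425 to 0.95 m from the base axis. Payload 4.7 kg.
Tool frame: the origin (TCP) lies on the centre line of the jaws, within the pads' length; the fingertips stand robot.nose_length ahead of it and the grasp point (between the pads) lies 8 mm behind it (robot.nose_length is the distance from the TCP to the fingertips, in m); z points along the fingers, y is the line along which they close (so a half turn about z gives the same grasp; the last joint's range is limited). The gripper opens to 85 mm and grips with 20 to 120 N. Pads are 22 mm wide; open, the fingers measure 114 mm over their backs; the gripper's body (76 mm by 85 mm) begins 54 mm behind the grasp point. The pads swing forward as they close: fully open they stand 13 mm farther back than shut.
Start: joints at [-1.148, 0.469, -0.049, 1.532, 0.024, 1.141, -0.082], TCP at [0.295, 0.607, 0.242] pointing down, gripper open.
Joint ranges: [-2.59, 2.59], [-0.33, 1.99], [-1.39, 1.29], [0.1, 2.45], [-1.04, 4.18], [0.21, 1.99], [-2.66, 2.66]. Speed limits (rad/s): [2.57, 2.57, 3.14, 3.14, 3.14, 3.14, 3.14].

### API

Orientations are given as [roll, pitch, yaw] about the fixed x, y, z axes, in that order (R = Rz(yaw) Ry(pitch) Rx(roll)).
In Python, from plant import robot gives the robot as it stands. Calls block until the motion is done:
- robot.goto(position, orientation): joint-space move of the TCP to a pose.
- robot.move_straight(position, vel=0.15, attitude=None, contact_N=None): straight line of the TCP; attitude=None keeps the orientation; vel is the mean speed in m/s. With contact_N (N) it stops when the force on the tool has changed by that much, and returns True; else False.
- robot.move_joints(angles): joint-space move.
- robot.grip(opening, strength=None): opening from 0.0 (shut) to 1.0 (fully open); strength is the grip in N (None keeps the last); returns when the fingers have stopped.
- robot.sleep(seconds).
- robot.inverse_kinematics(position, orientation): joint angles nearest the present ones, or None.
- robot.sense(): the state.
- robot.grab_frame(name): name is "scene" or "top" or "wrist"; returns a dict with "image" (480x640x3 uint8, red, green, blue), "range_z" (480x640 float32, m along the optical axis (not along the pixel's ray), 0 where there is no reading), "fx", "fy", "cx", "cy" (pixels), "dist_coeffs" ([k1, k2, p1, p2, k3] as OpenCV has them; the pictures are not rectified), "R" (3x3) and "t" (3): a world point X has camera coordinates R X + t. Camera axes: x right, y down, z forward; pixel columns grow to the right and rows downward; lengths in m; the calibration is good to about 2 mm. A picture is of the moment at which its call begins.
A pose or a line that the arm cannot do raises robot.IKError and nothing moves.
- robot.close_job(): hands the job in; it is judged then, once.
The state is a dict: "t": time; "joint_pos": joint angles; "joint_velocities": joint speeds; "effort": joint torques, N m; "tcp_pos": TCP position; "tcp_rot": TCP orientation; "wrist_force": force on the tool from outside, world axes, zero at the start; "torque": the same for the moment, N m; "opening": opening from 0.0 (shut) to 1.0 (fully open); "gripper_force": force on a finger pad.
Only numpy, scipy, OpenCV 4.12 (cv2) and the standard library are available. Lean on these libraries where they do the work, as an engineer would, in place of code of your own. Each camera call takes 0.05 s, during which the arm holds its last target. There are 200 camera calls.

### The job

Air the seedlings: press the propagator's front lever down with the fingertips until the linked lid stands fully open, and keep it open for at least three seconds. Then let the lever come up slowly under your fingers, over about three seconds, so that the lid sinks shut without dropping or slamming, and move clear. Work the lid only through the lever, grip nothing, and leave the bottle and the two potted seedlings where they stand.

Things in the scene. Friction and masses are not known exactly. Their poses are not given: they have to be found in the camera images.
- propagator: Lime-green plastic box 200 x 260 x 121 mm high (top rim) standing in a low white tray 250 x 310 x 22 mm, fixed to the table. Origin: centre of the underside, on the table. Its own -x is the front, from which the lever sticks out; its own +x is the rear, where the lid is hinged along y; z up. Only its position and yaw differ between runs.
- lid (a joint): Black-framed clear flat lid, 206 x 264 x 12 mm, on the green box, hinged on the rear top edge. Radians: 0 shut, 1.10 fully open (front edge high, lid steep). It moves 2.44 times as far as the lever, has no spring or latch, and falls shut by its own weight if the lever is let go.
- lever (a joint): Steel lever arm with a black pad, on the front of the box, linked to the lid. Radians: 0 at rest (it slopes 0.25 rad upward away from the box), 0.45 fully pressed against its stop (then it slopes 0.20 rad downward). Pressing takes roughly 6 to 12 N downward at the middle of the pad as the lid lifts off, falling to 3 to 7 N near fully open; the weight of the lid brings the lever back up, so it follows fingers that rise slowly.
- lever_pad (a point): Middle of the top face of the lever's wide pressing pad (black plastic plate 100 mm wide along the box's y, 46 mm long, 10 mm thick); it moves with the lever. At rest 179 mm in front of the box's origin and 95 mm above the table, at full press 180 mm in front and 52 mm above the table, so the stroke is about 43 mm, nearly straight down. The box's front face with the 12 mm lever housing is 67 mm behind it. Frame: x along the lever towards the box, y along the pad's width.
- lever_pivot (a point): The lever's pivot, just inside the box front: 85 mm in front of the box's origin and 66 mm above the table, 97 mm from the pad's middle; the lever turns about the box's y axis.
- lid_edge (a point): Middle of the lid's front edge, half-way through its thickness, 127 mm above the table when shut, about 310 mm when fully open; it moves with the lid.
- bottle: Bystander: loose white bottle with a black cap, 60 mm diameter, 160 mm tall, standing on the table beside the box. Origin: centre of its underside.
- pot0: Bystander: loose black net pot with a seedling, 60 mm across the rim, 51 mm tall without leaves (about 85 mm with), on the table to one side of the lever. Origin: centre of its underside.
- pot1: Bystander: larger loose black net pot with a seedling, 75 mm across the rim, 64 mm tall without leaves (about 100 mm with), on the table to the other side of the lever. Origin: centre of its underside.

How it is judged:
On the way, in this order (a step that is already met when the one before it is completed fails the run):
1. the lid is held fully open for at least 2.5 s (value of joint lid above 1 rad), for 2.5 s.
2. the lid is shut again (value of joint lid below 0.03 rad), for 0.3 s.
At the end, for the whole second after the job is handed in: After the airing the lid is shut (joint under 0.03 rad), the lever is back at rest (under 0.015 rad), and the bottle and both pots stand upright within 15 mm of where they were (value of joint lid below 0.03 rad and value of joint lever below 0.015 rad and distance of each of bottle, pot0, pot1 from where it was at the start of the episode below 0.015 m and angle between each of bottle, pot0, pot1's own z axis and vertical below 0.1 rad); the robot touches nothing.
It fails at once if the lid drops or slams: it closes faster than 1.5 rad/s (velocity of joint lid below -1.5 rad/s).
It fails at once if the robot touches the lid itself (contact force between any of the fingers, the arm and lid above 0.5 N).
It fails at once if the lever is forced or squeezed with more than 60 N (contact force between the fingers and lever above 60 N).
It fails at once if the bottle or a pot is lifted, knocked over or shoved more than 20 mm (distance of any of bottle, pot0, pot1 from where it was at the start of the episode above 0.02 m or angle between any of bottle, pot0, pot1's own z axis and vertical above 0.4 rad).
It also fails if it takes over 48 s, if anything falls off the work surface, if the arm or the gripper's body presses on something with over 40 N, if the wrist force passes 120 N, or if a joint passes its speed limit or range.

## Working session

There is one attempt and no reset: what is moved stays moved. The work goes in short steps, each a Python script; the robot and the scene stay as the last script left them, time stands still between calls to the robot, and variables do not carry over. Pictures are saved under pics/ and viewed, at most 10 in all, crops included, and the job is handed in when it is done.

```bash
ls; mkdir -p pics
python3 - <<'E'
from plant import robot
import cv2,numpy as np,pickle
d={}
for n in("scene","top"):
    f=robot.grab_frame(n);d[n]=f
    cv2.imwrite(f"pics/{n}0.png",f["image"][:,:,::-1])
    print(n,f["fx"],f["cx"],f["cy"],f["dist_coeffs"],(-f["R"].T@f["t"]).round(3))
pickle.dump(d,open("f0.pkl","wb"))
s=robot.sense();print(robot.nose_length,s["t"],s["tcp_rot"],s["wrist_force"])
E
```

```text
pics
scene 448.2551087077948 321.3087347937532 239.7854651042469 [-0.04081073  0.          0.          0.          0.        ] [ 0.956 -0.291  0.698]
top 514.5312754279574 315.43200950496686 247.0395722864189 [-0.10881703  0.          0.          0.          0.        ] [0.483 0.035 1.127]
0.011 0.1 [-3.13981515e+00  7.24636715e-05  2.68981651e+00] [-0.10331724 -0.55736981 -0.48296738]
```

View pics/top0.png

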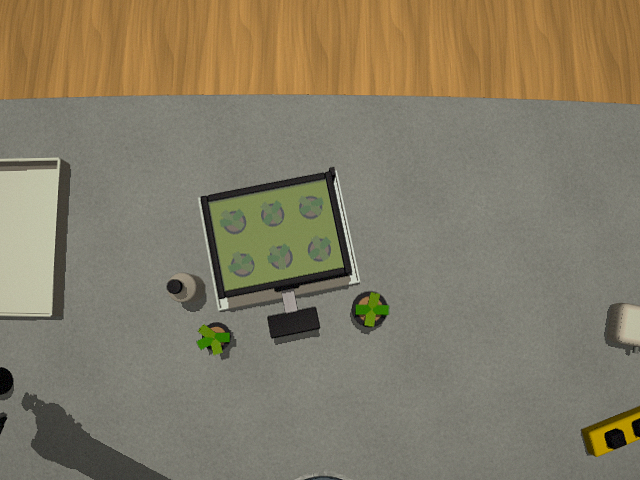

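View pics/scene0.png

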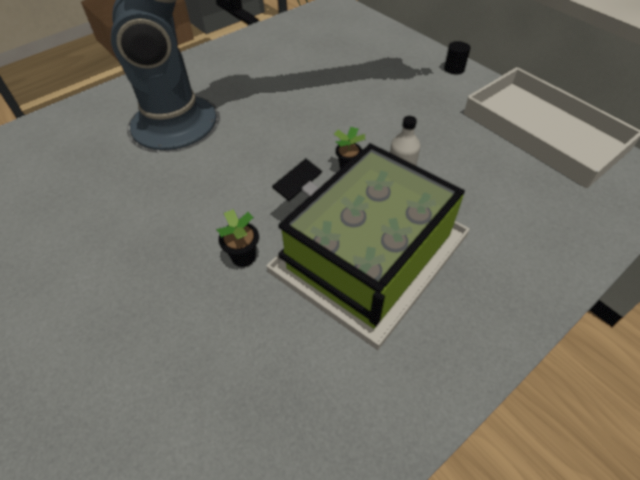

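The top view shows the pad at about (293,323), the bottle at (183,287), and the pots at (214,338) and (371,309). The lid frame spans about (203–355, 170–297). In the scene view the lever is clear and the arm is well away from it.

```bash
cat > h.py <<'E'
import cv2,numpy as np
def ray(f,px,z):
    K=np.array([[f["fx"],0,f["cx"]],[0,f["fy"],f["cy"]],[0,0,1]])
    u=cv2.undistortPoints(np.array(px,float).reshape(-1,1,2),K,np.array(f["dist_coeffs"],float)).reshape(-1,2)
    d=np.c_[u,np.ones(len(u))]@f["R"]; c=-f["R"].T@f["t"]
    return c+d*((z-c[2])/d[:,2])[:,None]
E
python3 - <<'E'
import pickle,cv2,numpy as np
from h import ray
d=pickle.load(open("f0.pkl","rb"))
f=d["top"];im=f["image"];
m=(im.max(2)<45).astype(np.uint8)
def rect(x0,y0,x1,y1,z,op=3):
    q=np.zeros_like(m);q[y0:y1,x0:x1]=m[y0:y1,x0:x1]
    q=cv2.morphologyEx(q,cv2.MORPH_OPEN,np.ones((op,op)))
    c=max(cv2.findContours(q,0,2)[0],key=cv2.contourArea)
    P=ray(f,c.reshape(-1,2),z)[:,:2].astype(np.float32)
    r=cv2.minAreaRect(P);print(r,cv2.boxPoints(r).round(3).tolist());return r
rect(255,300,335,350,.095)
rect(195,160,365,302,.133,5)
print("range",f["range_z"][323,285:300:5], f["range_z"][312:336:4,293])
for n,p,z in(("bottle",(176,287),.16),("pot0",(214,338),.06),("pot1",(371,309),.07)):print(n,ray(f,[p],z))
# 3D from range
def p3(u,v):
    p=ray(f,[(u,v)],0)[0];c=-f["R"].T@f["t"];dd=p-c;dd/= (f["R"]@dd)[2];return c+dd*f["range_z"][v,u]
for q in((293,323),(280,325),(308,321),(291,313),(295,332)):print(p3(*q).round(4))
E
```

```text
((0.43904080986976624, 0.06033235043287277), (0.04429207742214203, 0.09860590100288391), 11.287418365478516) [[0.40799999237060547, 0.10400000214576721], [0.4269999861717224, 0.00800000037997961], [0.4699999988079071, 0.01600000075995922], [0.45100000500679016, 0.11299999803304672]]
((0.5136817693710327, 0.06625193357467651), (0.01722598820924759, 0.08076660335063934), 9.068767547607422) [[0.49900001287460327, 0.10499999672174454], [0.5120000243186951, 0.02500000037252903], [0.5289999842643738, 0.02800000086426735], [0.515999972820282, 0.10700000077486038]]
range [1.0175338 1.0173658 1.0215309] [1.0317441 1.0242232 1.0233238 1.0177436 1.0148693 1.0133395]
bottle [[0.50699144 0.27975051 0.16      ]]
pot0 [[0.40503959 0.22404642 0.06      ]]
pot1 [[ 0.46491056 -0.09832822  0.07      ]]
[0.4376 0.0608 0.0922]
[0.434  0.0864 0.0987]
[0.4418 0.0309 0.0971]
[0.4575 0.0649 0.0914]
[0.4201 0.0567 0.0974]
```

Pad middle is about (0.439, 0.060, 0.095) and the box yaw is about 0.18. Next I approach with the fingers shut.

Run:
```python
from plant import robot
import numpy as np,cv2
yaw=.18; P=np.array([.439,.060])-.004*np.array([np.cos(yaw),np.sin(yaw)])
best=None
for k in(yaw,yaw+np.pi):
    o=[np.pi,0,(k+np.pi)%(2*np.pi)-np.pi]
    qs=[robot.inverse_kinematics([*P,z],o) for z in(.24,.12,.06)]
    print(o,[None if q is None else np.round(q,2) for q in qs])
    if all(q is not None for q in qs):
        c=abs(np.array(qs[0])-robot.sense()["joint_pos"]).max()
        if best is None or c<best[0]: best=(c,o)
o=best[1];print(best)
robot.grip(0.0,20)
s=robot.sense();t=s["tcp_pos"]
robot.move_straight([t[0],t[1],.29])
robot.goto([*P,.25],o)
robot.move_straight([*P,.14],.1)
s=robot.sense();print(s["t"],s["tcp_pos"],s["tcp_rot"],s["wrist_force"],s["opening"])
cv2.imwrite("pics/top1.png",robot.grab_frame("top")["image"][120:400,150:450,::-1])
cv2.imwrite("pics/scene1.png",robot.grab_frame("scene")["image"][100:350,200:500,::-1])
```

```text
[3.141592653589793, 0, 0.18000000000000016] [array([-0.83,  0.07,  0.65,  2.09, -0.05,  0.99, -1.55]), array([-0.77,  0.29,  0.64,  2.22, -0.27,  0.7 , -1.34]), array([-0.68,  0.41,  0.55,  2.26, -0.4 ,  0.56, -1.22])]
[3.141592653589793, 0, -2.9615926535897934] [array([-0.44,  0.08,  0.23,  2.08, -0.02,  0.99,  1.54]), array([-0.35,  0.25,  0.13,  2.2 , -0.05,  0.69,  1.57]), array([-0.28,  0.36,  0.06,  2.24, -0.04,  0.54,  1.56])]
(np.float64(1.468943413513146), [3.141592653589793, 0, 0.18000000000000016])
4.625 [0.43552321 0.05936478 0.1404622 ] [-3.14137312e+00 -1.16903306e-03  1.80055370e-01] [0.08429957 0.07771006 0.19774634] 0.0015080434212757937
```

View pics/scene1.png

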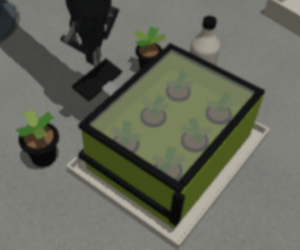

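The crop shows the shut fingers just above the pad, at about (97,62), clear of the lid and pots. Now the press.

Run:
```python
from plant import robot
import numpy as np,cv2
s=robot.sense();P=s["tcp_pos"][:2]
def st(l):
    s=robot.sense();print(l,round(s["t"],2),s["tcp_pos"].round(4) if hasattr(s["tcp_pos"],"round") else s["tcp_pos"],np.round(s["wrist_force"],1));return s
print(robot.move_straight([*P,.09],.03,contact_N=3));st("touch")
print(robot.move_straight([*P,.060],.02,contact_N=22));st("press")
f=robot.grab_frame("scene");cv2.imwrite("pics/scene2.png",f["image"][50:350,200:500,::-1])
```

```text
True
touch 5.76 [0.4351 0.0593 0.1087] [-0.6  0.4  6.5]
True
press 7.89 [0.4342 0.0592 0.0628] [-2.7 -0.1 12.5]
```

View pics/scene2.png

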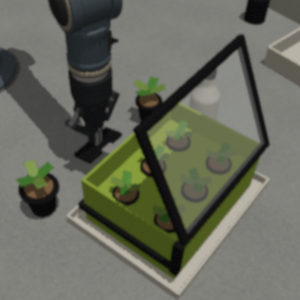

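The lid stands steep and open, with its front edge from (138,130) to (242,38) in the crop. The 12.5 N reading suggests the lever is against its stop. I'll press slightly more, check the edge height, hold, then release slowly.

Run:
```python
from plant import robot
import numpy as np,cv2,pickle
from h import ray
s=robot.sense();P=s["tcp_pos"][:2]
def st(l):
    s=robot.sense();print(l,round(s["t"],2),np.round(s["tcp_pos"],4),np.round(s["wrist_force"],1))
print(robot.move_straight([*P,.0605],.02,contact_N=15));st("firm")
f=pickle.load(open("f0.pkl","rb"))["scene"]
ex=np.array([np.cos(.18),np.sin(.18)]);O=np.array([.439,.060])+.179*ex
# edge midpoint ray meets box plane y=0
for z in(.27,.29,.30,.31,.32):
    d=ray(f,[(390,134)],z)[0][:2]-O;print(z,"x",(d@ex).round(3),"y",(d@[-ex[1],ex[0]]).round(3))
robot.sleep(3.2);st("held")
cv2.imwrite("pics/scene3.png",robot.grab_frame("scene")["image"][50:350,200:500,::-1])
```

```text
True
firm 8.15 [0.4344 0.0591 0.0627] [-4.7 -0.8 16.4]
0.27 x -0.003 y 0.029
0.29 x 0.01 y 0.007
0.3 x 0.016 y -0.004
0.31 x 0.023 y -0.015
0.32 x 0.029 y -0.025
held 11.35 [0.4343 0.0592 0.0628] [-3.9 -0.1 16.4]
```

The edge is about 0.30 m high and behind x=+0.01, which matches fully open, and the lever is firmly on its stop. It has been held for over 3 s, so I release slowly.

Run:
```python
from plant import robot
import numpy as np,cv2
def st(l):
    s=robot.sense();print(l,round(s["t"],2),np.round(s["tcp_pos"],4),np.round(s["wrist_force"],1))
P=[.4351,.0593]
robot.move_straight([*P,.111],.0145);st("up")
robot.sleep(.6);st("rest")
robot.move_straight([*P,.25],.08);st("clear")
robot.sleep(.5)
cv2.imwrite("pics/scene4.png",robot.grab_frame("scene")["image"][50:350,200:500,::-1])
```

```text
up 14.97 [0.4348 0.0592 0.1109] [ 0.8 -0.2  0.7]
rest 15.57 [0.4351 0.0593 0.111 ] [ 0.7 -0.5  0.8]
clear 17.46 [0.4349 0.0592 0.2496] [-0.5 -0.5 -0.3]
```

View pics/scene4.png

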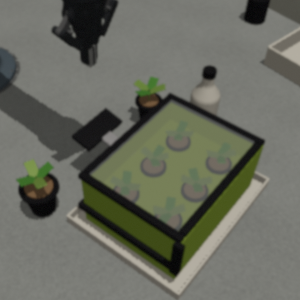

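The lid is shut, the lever is back up at (97,130), the pots and bottle haven't moved, and the gripper is clear.

```bash
python3 -c "
from plant import robot
print(robot.close_job())"
```

```text
the job is handed in; nothing more can be done
None
```

The job is handed in, with no verdict shown: I pressed the lever to its stop, held the lid open for just over 3 s, let it down slowly over about 3.6 s until shut, and moved clear, with the bottle and pots still in place in the last picture.

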